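# Bring the red-capped shaker round and lock the spice carousel

## Task

With your fingertips, push the spice carousel round until the red-capped shaker stands squarely in front of the red arrow on the foot. Then push the blue-knobbed brake lever over past its centre so that it snaps to the other side and locks the carousel there. Nothing is to be picked up: leave all four shakers seated in their rings and do not disturb the canister, the mug or the honey dipper.

Things in the scene. Friction and masses are not known exactly. Their poses are not given: they have to be found in the camera images.
- carousel_foot: Fixed white plastic foot of the spice carousel: a disc under the turntable, a tongue in front (its own -x) with a red arrow, and an arm at its left (own +y) with the brake lever; both 14 mm high. Origin: on the turning axis, at counter height (z = 0). Own x points from the arrow to the axis, z up. It cannot move, but stands elsewhere and turned otherwise every time.
- arrow (a point): Outer end (base) of the red arrow on the foot's front tongue, 150 mm from the turning axis along the foot's own -x, 15 mm above the counter. The arrow (32 mm wide at this end, 36 mm long) points inward, at the turning axis; the shaker place straight inward of it is the front place.
- turntable (a joint): Angle of the white turntable about its vertical axis, rad; 0 at the start, growing counter-clockwise seen from above; turns either way by a full turn. Disc 228 mm across, top 28 mm above the counter. Stiff: about 0.08 N m (0.8 N at its rim); stays where it is left. Turn it by pushing sideways on the outer part of one of its vanes (see hub).
- hub (a point): Top of the turntable's centre post (28 mm thick), on the turning axis, 113 mm above the counter. From the post four upright radial vanes (a cross, 5 mm thick) reach out to 112 mm from the axis, tops 98 mm above the counter. Each shaker stands midway between two vanes, so the vanes lie 45 degrees to either side of it and reach beyond the shakers.
- brake (a joint): Angle of the brake lever, rad: 0 = off (leaning 0.55 rad to the foot's own -x, the arrow side), 1.10 = on (leaning 0.55 rad to the foot's own +x). It is an over-centre toggle: a spring drives it to the nearer end, it needs about 2 N at the knob to start, and past the upright (0.55) it snaps over by itself. It starts at 0.
- brake_knob (a point): Centre of the blue ball (24 mm across) at the end of the brake lever, 75 mm from the pivot; about 100 mm above the counter at either end, 111 mm when upright. The lever is a steel rod 11 mm thick.
- brake_pivot (a point): Pivot of the brake lever, between two grey cheeks (tops 42 mm above the counter), 165 mm from the turning axis along the foot's own +y and 36 mm above the counter. The lever swings in the plane of the foot's own x and z.
- shaker_red: Loose empty spice shaker, clear plastic, 42 mm across, 85 mm tall, with a bright red cap. Origin: centre of its underside, 28 mm above the counter on the turntable. It stands in a low ring (7 mm high, about 1.5 mm play) 64 mm from the turning axis and rides round with the turntable.
- shaker_yellow: Loose empty spice shaker, clear plastic, 42 mm across, 85 mm tall, with a yellow cap. Origin: centre of its underside, 28 mm above the counter on the turntable. It stands in a low ring (7 mm high, about 1.5 mm play) 64 mm from the turning axis and rides round with the turntable.
- shaker_green: Loose empty spice shaker, clear plastic, 42 mm across, 85 mm tall, with a green cap. Origin: centre of its underside, 28 mm above the counter on the turntable. It stands in a low ring (7 mm high, about 1.5 mm play) 64 mm from the turning axis and rides round with the turntable.
- shaker_black: Loose empty spice shaker, clear plastic, 42 mm across, 85 mm tall, with a black cap. Origin: centre of its underside, 28 mm above the counter on the turntable. It stands in a low ring (7 mm high, about 1.5 mm play) 64 mm from the turning axis and rides round with the turntable.
- sugar_canister: Loose stainless steel sugar canister with screw lid, 100 mm across, 151 mm tall; origin: centre of its underside. To be left alone.
- mug: Loose brown glazed mug, 82 mm across, 92 mm tall, handle at its own +y; origin: centre of its underside. To be left alone.
- honey_dipper: Loose wooden honey dipper lying on the counter, about 175 mm long, 28 mm thick, along its own x; origin: under the middle of it, at counter height. To be left alone.
Mind the look-alikes: they are no part of the job. What is shaped like the shaker_yellow but purple is not meant.

How it is judged:
By the outcome, as a careful person would: the job done as asked, in the order asked, and still so for the second after the job is handed in, with the robot touching nothing.
It also fails if it takes over 58 s, if anything falls off the work surface, if the arm or the gripper's body presses on something with over 40 N, if the wrist force passes 120 N, or if a joint passes its speed limit or range.

## Robot

A 7-joint arm with a two-finger parallel gripper is mounted at the origin on the work surface. World frame = base frame: x ahead of the robot, y to its left, z up, the work surface at z = 0. Lengths are in m, angles in rad, forces in N, time in s.
With the tool pointing down it reaches from about 0.425 to 0.875 m from the base axis. Payload 8.4 kg.
Tool frame: the origin (TCP) lies at the very end of the fingers, on their centre line; the grasp point (between the pads) lies behind it (env.grasp_offset is the y of the grasp point in the tool frame, in m); y points along the fingers, x is the direction in which the jaws open and shut, and the axes are right-handed (so a half turn about y gives the same grasp; the last joint's range is limited). The gripper opens to 87 mm and grips with 3 to 60 N. Pads are 19 mm wide; open, the fingers measure 117 mm over their backs; the gripper's body (75 mm by 190 mm) begins 51 mm behind the grasp point.
Start: joints at [-1.202, 0.333, 0.04, 1.465, -0.013, 1.343, -0.059], TCP at [0.293, 0.58, 0.223] pointing down, gripper open.
Joint ranges: [-2.58, 2.58], [-0.38, 2.09], [-1.3, 1.39], [0.25, 2.4], [-1.5, 4.64], [0.08, 2.09], [-2.65, 2.65]. Speed limits (rad/s): [2.22, 2.22, 2.79, 2.79, 3.14, 3.14, 3.14].

## Interface

Orientations are given as a unit quaternion [w, x, y, z].
In Python, from rig import env gives the robot as it stands. The module is installed in compiled form; this text tells all that it offers.
- The arm moves only by the tool drive_tool, never from a script. Its argument "series" is a list of rows, each a list of 6 numbers: the shift along the world's x, y, z in mm, then the turn, a rotation vector about the world's x, y, z in degrees. In form: [[x, y, z, wx, wy, wz], ...]. A call has 1 to 12 rows; each row shifts and turns the commanded pose from where the row before left it; what a row does not reach is not made up. A row lasts 1/8 s, in which the tool goes at most 62.5 mm and 10.7 degrees, less where a joint would pass 70% of its speed; a pose out of reach is approached as far as the arm can. A call is refused whole if a number of a shift passes 62.5 or a number of a turn 10.7, either way. A call with a gripper value outside its range is refused whole. "jaw" is the opening, from 0 (shut) to 1 (fully open), set as the call begins (left out, the last holds). The fingers move at their own pace and stop on an object; "grip_force" is the grip in N (left out, the last holds). Time passes only in rows, so rows that do not move let the fingers close. It gives the time, the measured TCP pose, the force and the opening at its end, in the units of the state.
- env.observe(): the state, without advancing time (a new reading comes with each control period).
- env.get_image(name): name is "side" or "top"; returns a dict with "frame" (384x512x3 uint8, red, green, blue), "fx", "fy", "cx", "cy" (pixels), "k1" (the pictures are not rectified: a ray, as slopes to the right and down, at radius r is drawn at 1 + k1 r^2 times it, then the intrinsics apply), "rvec" (rotation vector, rad) and "tvec" (3), from world to camera coordinates, as OpenCV has them. Camera axes: x right, y down, z forward; pixel columns grow to the right and rows downward; lengths in m; the calibration is good to about 2 mm. A picture is of the moment at which its call begins. There is no depth.
- env.job_done(): hands the job in, once; it reports no verdict.
The state is a dict: "time_s": time; "joint_positions": joint angles; "dq": joint speeds; "tau": joint torques, N m; "eef_pos": TCP position; "ee_rot": TCP orientation; "force": force on the tool from outside, world axes, zero at the start; "wrist_torque": the same for the moment, N m; "finger_gap": finger opening in m.
Only numpy, scipy, OpenCV 4.12 (cv2) and the standard library are available. Lean on these libraries where they do the work, as an engineer would, in place of code of your own. Each camera call takes 0.05 s, during which the arm holds its last target.

## Working session

There is one attempt and no reset: what is moved stays moved. The work goes in short steps, Python scripts to look and compute and a tool call to move; the robot and the scene stay as the last step left them, time stands still between calls to the robot, and variables do not carry over. Pictures are saved under pics/ and viewed, and the job is handed in when it is done.

Besides the shell and the picture viewer there is one more tool, called by a JSON object that holds its "op" and its "data". drive_tool: Moves the arm, as the interface text tells. Its arguments: {"type":"object","properties":{"series":{"type":"array"},"jaw":{"type":"number"},"grip_force":{"type":"number"}},"required":["series"]}

```bash
mkdir -p pics; cat > h.py <<'E'
import numpy as np, cv2
from rig import env
def cam(n):
    d=env.get_image(n); d['R']=cv2.Rodrigues(np.array(d['rvec'],float))[0]; d['t']=np.array(d['tvec'],float).ravel(); return d
def ray(d,u,v):
    a=np.array([(u-d['cx'])/d['fx'],(v-d['cy'])/d['fy']]); b=a.copy()
    for _ in range(30): b=a/(1+d['k1']*(b@b))
    o=-d['R'].T@d['t']; r=d['R'].T@np.array([b[0],b[1],1]); return o,r
def onz(d,u,v,z):
    o,r=ray(d,u,v); return o+r*(z-o[2])/r[2]
def proj(d,p):
    c=d['R']@np.array(p)+d['t']; a=c[:2]/c[2]; a=a*(1+d['k1']*(a@a)); return a[0]*d['fx']+d['cx'],a[1]*d['fy']+d['cy']
def save(d,n,s=1.5):
    cv2.imwrite('pics/'+n,cv2.resize(cv2.cvtColor(d['frame'],cv2.COLOR_RGB2BGR),None,fx=s,fy=s,interpolation=cv2.INTER_CUBIC))
E
python3 - <<'E'
from h import *
for n in('top','side'):
    d=cam(n); save(d,n+'0.png'); np.save(n+'0.npy',d,allow_pickle=True); print(n,-d['R'].T@d['t'],d['k1'],d['fx'])
print(env.observe(), env.grasp_offset)
E
```

```text
top [0.32200118 0.01107986 1.61287284] -0.022747356840377393 477.03684263882207
side [ 1.3827553  -0.90602311  0.95518971] -0.12825735080142284 496.13400550921506
{'time_s': 0.1, 'joint_positions': array([-1.20219535,  0.33385332,  0.03985913,  1.46619663, -0.01341682,
        1.3433011 , -0.0584895 ]), 'dq': array([ 0.0002956 ,  0.00072691,  0.00021638, -0.00030557, -0.00084429,
        0.00099266, -0.00095922]), 'tau': array([ 4.77164504e-03, -6.57810760e+01,  1.34066429e+00, -4.04703677e+01,
       -5.94828743e-02,  4.08787129e-02,  1.05969732e-04]), 'eef_pos': array([0.29291576, 0.57977276, 0.22173281]), 'ee_rot': array([-0.60197082,  0.60257057,  0.37006506, -0.37093354]), 'force': array([-0.00138383,  0.0379787 ,  0.55861637]), 'wrist_torque': array([-0.04361286,  0.01377532, -0.02007783]), 'finger_gap': 0.0868865223252843} -0.0187
```

View pics/top0.png

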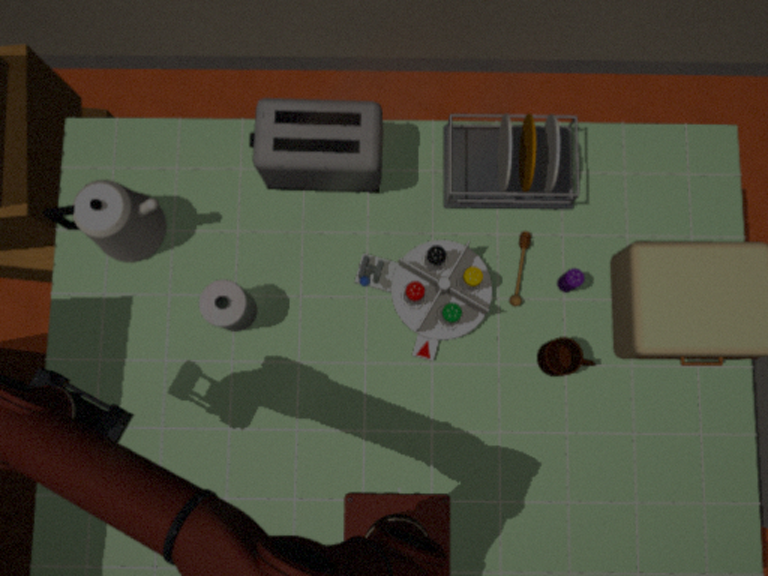

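View pics/side0.png

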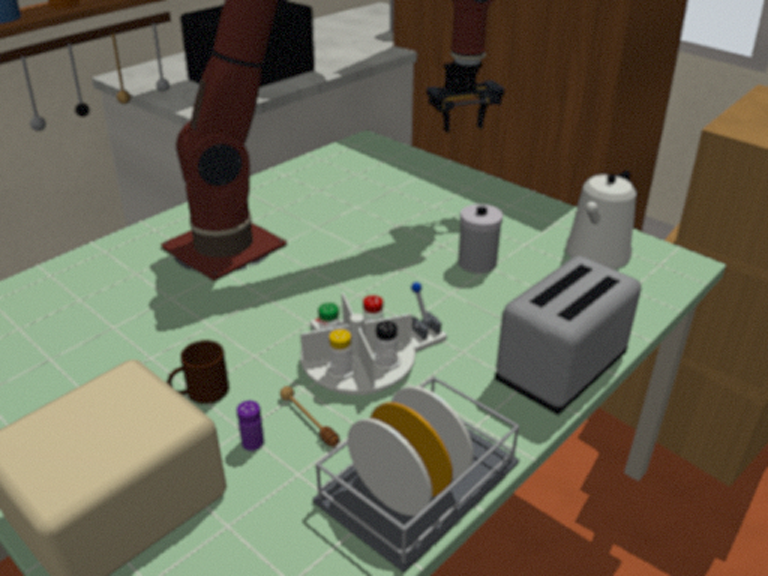

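The top view shows the carousel hub near (297,190) in native pixels, the arrow at (284,233), the red cap at (277,194) and the blue knob at (243,187). World +x is up in the image and +y is left. Next I'll measure these points.

```bash
python3 - <<'E'
from h import *
d=np.load('top0.npy',allow_pickle=True).item(); s=np.load('side0.npy',allow_pickle=True).item()
c=d['frame'][150:250,225:350]; cv2.imwrite('pics/topc.png',cv2.resize(c[:,:,::-1],None,fx=6,fy=6,interpolation=cv2.INTER_CUBIC))
c=s['frame'][175:275,185:310]; cv2.imwrite('pics/sidec.png',cv2.resize(c[:,:,::-1],None,fx=6,fy=6,interpolation=cv2.INTER_CUBIC))
def blobs(d,lo,hi,box,minA=4):
    h=cv2.cvtColor(d['frame'],cv2.COLOR_RGB2HSV); m=cv2.inRange(h,lo,hi)
    if lo[0]==0: m|=cv2.inRange(h,(172,lo[1],lo[2]),(180,255,255))
    z=np.zeros_like(m); x0,y0,x1,y1=box; z[y0:y1,x0:x1]=m[y0:y1,x0:x1]
    n,l,st,ce=cv2.connectedComponentsWithStats(z); return [(st[i],ce[i]) for i in range(1,n) if st[i][4]>=minA]
bt=(225,150,350,250); bs=(185,175,310,275)
for nm,lo,hi,z in(('red',(0,150,90),(8,255,255),.108),('blue',(105,120,50),(125,255,255),.1),('yellow',(20,150,90),(35,255,255),.108),('green',(60,150,40),(85,255,255),.108)):
    for n,cam_,b in(('top',d,bt),('side',s,bs)):
        for st,ce in blobs(cam_,lo,hi,b): print(nm,n,st,ce.round(1),onz(cam_,*ce,z).round(4), onz(cam_,*ce,.015).round(4))
E
```

```text
red top [271 188  12  12 109] [276.3 193.4] [ 0.5492 -0.0322  0.108 ] [ 0.5633 -0.0349  0.015 ]
red top [279 228   7  11  44] [282.8 233.8] [ 0.4208 -0.0533  0.108 ] [ 0.4269 -0.0573  0.015 ]
red side [243 198  12   8  77] [247.9 201.5] [ 0.5504 -0.0359  0.108 ] [0.459  0.0597 0.015 ]
blue top [240 184   6   6  27] [242.6 186.7] [0.5709 0.0761 0.1   ] [0.5849 0.0798 0.015 ]
blue side [275 189   5   6  25] [277.2 191.2] [0.5709 0.0738 0.1   ] [0.4903 0.1712 0.015 ]
yellow top [309 178  13  12 118] [315.1 183.6] [ 0.5824 -0.156   0.108 ] [ 0.5985 -0.1663  0.015 ]
yellow side [220 220  14  12 147] [226.3 225.5] [ 0.5861 -0.1607  0.108 ] [ 0.4987 -0.0789  0.015 ]
yellow side [250 269  26   6 103] [261.3 272.2] [ 0.7835 -0.2337  0.108 ] [ 0.7177 -0.1599  0.015 ]
green top [295 203  13  12 105] [300.9 208.2] [ 0.5028 -0.1105  0.108 ] [ 0.5139 -0.118   0.015 ]
green side [213 203  12  10  92] [218.6 207.7] [ 0.5097 -0.117   0.108 ] [ 0.4139 -0.0304  0.015 ]
```

View pics/topc.png

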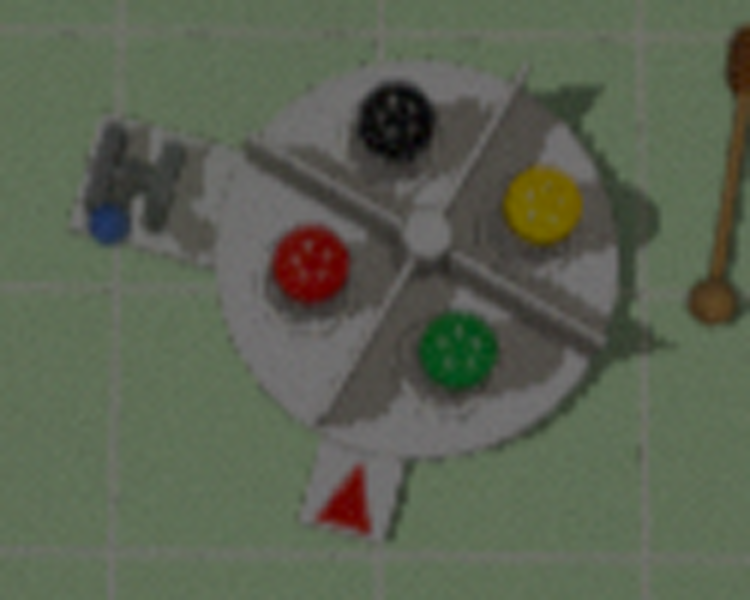

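View pics/sidec.png

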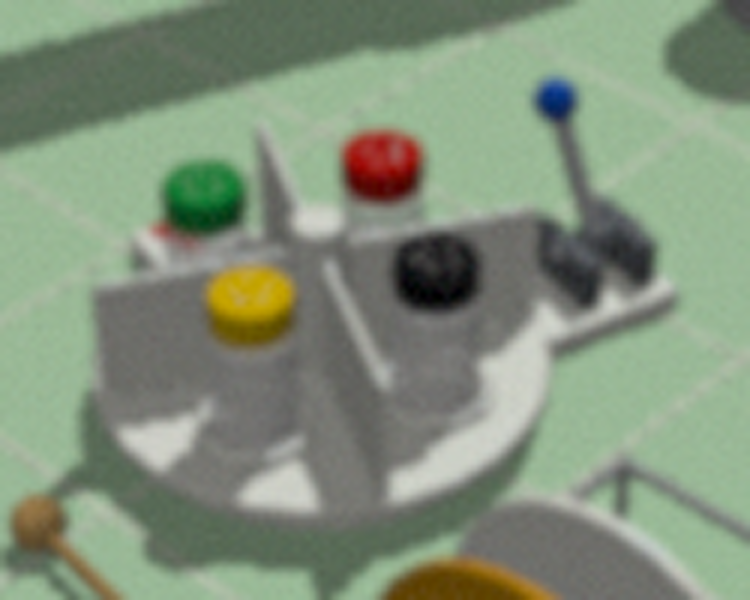

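```bash
cat > m.py <<'E'
from h import *
def cen(d,lo,hi,box):
    h=cv2.cvtColor(d['frame'],cv2.COLOR_RGB2HSV); m=cv2.inRange(h,lo,hi)
    if lo[0]==0: m|=cv2.inRange(h,(172,lo[1],lo[2]),(180,255,255))
    z=np.zeros_like(m); x0,y0,x1,y1=box; z[y0:y1,x0:x1]=m[y0:y1,x0:x1]
    n,l,st,ce=cv2.connectedComponentsWithStats(z)
    return [(st[i][4],ce[i]) for i in range(1,n) if st[i][4]>=20]
C=dict(red=((0,150,80),(8,255,255)),yellow=((20,150,80),(35,255,255)),green=((60,150,40),(85,255,255)),blue=((105,120,50),(125,255,255)))
E
python3 - <<'E'
from m import *
from scipy.spatial.transform import Rotation as Ro
d=np.load('top0.npy',allow_pickle=True).item()
P={}
for k,(lo,hi) in C.items():
    for a,ce in cen(d,lo,hi,(225,150,350,250)):
        z=.111 if k!='blue' else .1
        if k=='red' and ce[1]>220: k2='arrow'; z=.015
        else: k2=k
        P[k2]=onz(d,*ce,z)[:2]
P['black']=onz(d,225+397/6,150+122/6,.111)[:2]
P['hub']=onz(d,225+428/6,150+232/6,.113)[:2]
for k in P: print(k,P[k].round(4))
print('mids',(P['red']+P['yellow'])/2,(P['green']+P['black'])/2)
ax=(P['red']+P['yellow']+P['green']+P['black'])/4
deg=lambda v:np.degrees(np.arctan2(v[1],v[0]))
for a in(ax,P['hub']):
  for k in P: print(k,deg(P[k]-a).round(1),np.linalg.norm(P[k]-a).round(4))
  # foot angle from knob: knob local (-.0392,.165)
  print('foot x from knob',deg(P['blue']-a)-deg(np.array([-.0392,.165])),'front from arrow',deg(P['arrow']-a))
print('red-yellow',deg(P['red']-P['yellow']),'black-green',deg(P['black']-P['green']))
# arrow edges: topc px base corners (316,518),(370,535), tip (360,465)
b=[onz(d,225+u/6,150+v/6,.015)[:2] for u,v in((316,518),(370,535),(360,465))]
print([x.round(4) for x in b],'basemid',(b[0]+b[1])/2,'axis dir',deg((b[0]+b[1])/2-b[2]), deg(b[0]-b[1]))
R=Ro.from_quat(np.array(env.observe()['ee_rot'])[[1,2,3,0]]).as_matrix(); print(R.round(3))
for n,(u,v) in dict(mug=(370,237),canister=(147,200),dip1=(350,160),dip2=(344,200)).items(): print(n,onz(d,u,v,.05).round(3))
E
```

```text
red [ 0.5483 -0.0325]
arrow [ 0.4269 -0.0573]
yellow [ 0.5816 -0.1555]
green [ 0.5024 -0.1102]
blue [0.5709 0.0761]
black [ 0.6241 -0.0792]
hub [ 0.5645 -0.0956]
mids [ 0.56493069 -0.09401292] [ 0.56327014 -0.09469684]
red 104.3 0.0638
arrow 164.9 0.1421
yellow -74.1 0.0636
green -165.6 0.0637
blue 87.7 0.1706
black 14.2 0.0619
hub -74.0 0.0013
foot x from knob -15.654847905898762 front from arrow 164.8873568551092
red 104.4 0.0652
arrow 164.4 0.1428
yellow -74.1 0.0623
green -166.8 0.0638
blue 87.8 0.1719
black 15.4 0.0619
hub 0.0 0.0
foot x from knob -15.514467952171628 front from arrow 164.42557508037672
red-yellow 105.1280689169092 black-green 14.304627015238934
[array([ 0.4182, -0.0403]), array([ 0.409 , -0.0705]), array([ 0.448 , -0.0647])] basemid [ 0.4135987  -0.05541683] axis dir 164.83699275366106 73.15698683951943
[[ 0.451 -0.001 -0.893]
 [ 0.893 -0.001  0.451]
 [-0.001 -1.    -0.   ]]
mug [ 0.417 -0.342  0.05 ]
canister [0.531 0.394 0.05 ]
dip1 [ 0.674 -0.28   0.05 ]
dip2 [ 0.538 -0.258  0.05 ]
```

{"op": "drive_tool", "data": {"series": [[16,-50,0,0,0,-7.8],[16,-50,0,0,0,-7.8],[16,-50,0,0,0,-7.8],[16,-50,0,0,0,-7.8],[16,-50,0,0,0,-7.8],[16,-50,0,0,0,-7.8],[16,-50,0,0,0,-7.8],[16,-50,0,0,0,-7.8],[16,-50,0,0,0,-7.8],[17,-48,0,0,0,-7.8],[17,-48,0,0,0,-7.8],[17,-48,0,0,0,-7.2]], "jaw": 0, "grip_force": 20}}

```text
time_s: 1.6
eef_pos: [0.4882, -0.0155, 0.2225]
ee_rot: [0.683, -0.683, 0.183, -0.183]
force: [1.3, 0.7, 0.5]
finger_gap: 0.0003
```

```bash
cat > st.py <<'E'
from m import *
from scipy.spatial.transform import Rotation as Ro
o=env.observe(); R=Ro.from_quat(np.array(o['ee_rot'])[[1,2,3,0]]).as_matrix()
print(o['time_s'],o['eef_pos'].round(4),'jaw deg',np.degrees(np.arctan2(R[1,0],R[0,0])).round(1),'ydir',R[:,1].round(3),'F',np.round(o['force'],2),'gap',o['finger_gap'])
E
python3 st.py
```

```text
1.6 [ 0.4882 -0.0155  0.2225] jaw deg -30.0 ydir [ 0.  0. -1.] F [1.27 0.75 0.46] gap 0.00026367896044612394
```

{"op": "drive_tool", "data": {"series": [[0,0,-40,0,0,0],[0,0,-40,0,0,0],[0,0,-40,0,0,0],[0,0,-37,0,0,0],[0,0,0,0,0,0]]}}

```text
time_s: 2.22
eef_pos: [0.4858, -0.0142, 0.0634]
ee_rot: [-0.682, 0.684, -0.184, 0.18]
force: [-0.0, -0.2, 0.7]
finger_gap: 0.0003
```

```bash
python3 st.py; python3 - <<'E'
from h import *
d=cam('side'); cv2.imwrite('pics/side1.png',cv2.resize(d['frame'][125:275,185:335,::-1],None,fx=4,fy=4,interpolation=cv2.INTER_CUBIC))
d=cam('top'); cv2.imwrite('pics/top1.png',cv2.resize(d['frame'][140:260,225:375,::-1],None,fx=4,fy=4,interpolation=cv2.INTER_CUBIC))
E
```

```text
2.225 [ 0.4858 -0.0142  0.0634] jaw deg -29.8 ydir [-0.005 -0.002 -1.   ] F [-0.01 -0.19  0.68] gap 0.0002963386140115586
```

View pics/side1.png

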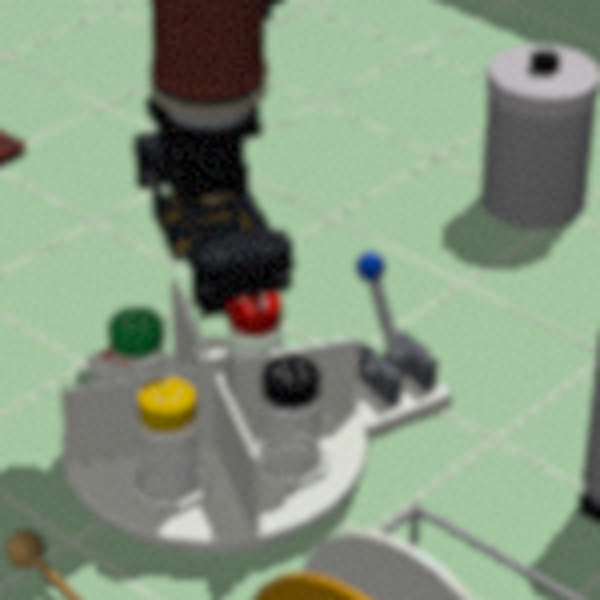

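View pics/top1.png

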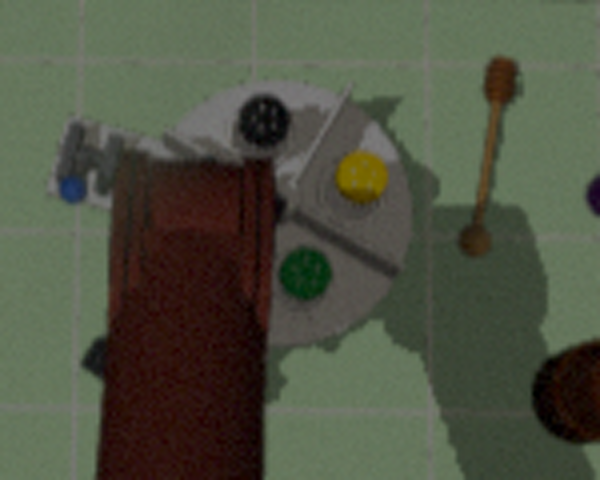

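{"op": "drive_tool", "data": {"series": [[-4,-6,0,0,0,0],[-4,-6,0,0,0,0],[0,-5,0,0,0,0],[-4.7,-6.9,0,0,0,4.5],[-4.2,-7.3,0,0,0,4.5],[-3.6,-7.6,0,0,0,4.5],[-3,-7.9,0,0,0,4.5],[0,0,0,0,0,0]]}}

```text
time_s: 3.32
eef_pos: [0.4646, -0.0613, 0.0658]
ee_rot: [0.703, -0.703, 0.073, -0.073]
force: [-0.4, 0.0, -1.1]
finger_gap: 0.0004
```

```bash
cat > tt.py <<'E'
from m import *
import sys
deg=lambda v:np.degrees(np.arctan2(v[1],v[0]))
ax=np.array([.564,-.0945]); d=cam('top')
P0=dict(red=104.4,yellow=-74.2,green=-166,black=14.6)
for k in('red','yellow','green'):
    for a,ce in cen(d,*C[k],(225,145,350,250)):
        p=onz(d,*ce,.111)[:2]; r=np.linalg.norm(p-ax)
        if r<.08: print(k,a,p.round(4),'ang',deg(p-ax).round(1),'r',r.round(4),'turned',((deg(p-ax)-P0[k])%360).round(1))
for a,ce in cen(d,*C['blue'],(225,145,350,250)): print('blue',onz(d,*ce,.1))
cv2.imwrite('pics/'+sys.argv[1],cv2.resize(d['frame'][140:260,225:375,::-1],None,fx=4,fy=4,interpolation=cv2.INTER_CUBIC))
E
python3 st.py; python3 tt.py top2.png
```

```text
3.325 [ 0.4646 -0.0613  0.0658] jaw deg -11.9 ydir [ 0.  0. -1.] F [-0.36  0.05 -1.08] gap 0.000361042159335788
yellow 129 [ 0.6008 -0.1462] ang -54.6 r 0.0634 turned 19.6
blue [0.57137258 0.07663223 0.1       ]
```

View pics/top2.png

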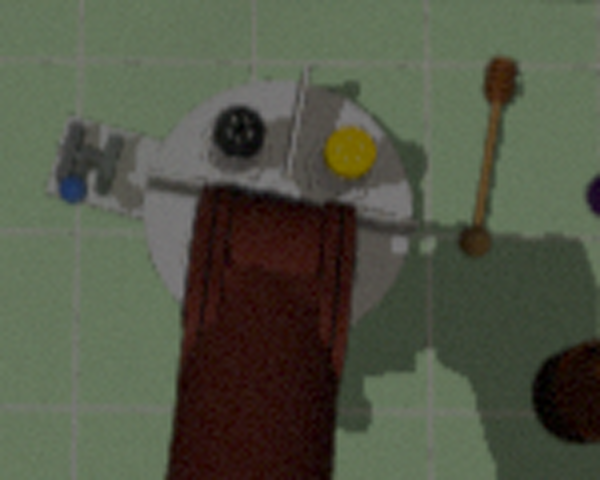

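{"op": "drive_tool", "data": {"series": [[-2.4,-8.1,0,0,0,4.5],[-1.7,-8.2,0,0,0,4.5],[-1.1,-8.3,0,0,0,4.5],[-0.4,-8.4,0,0,0,4.5],[0.3,-8.4,0,0,0,4.5],[0.9,-8.3,0,0,0,4.5],[1.6,-8.2,0,0,0,4.5],[2.2,-8.1,0,0,0,4.5],[0,0,0,0,0,0]]}}

```text
time_s: 4.5
eef_pos: [0.4642, -0.1268, 0.0656]
ee_rot: [-0.691, 0.692, 0.147, -0.147]
force: [-0.2, 0.8, -0.3]
finger_gap: 0.0004
```

```bash
python3 st.py; python3 tt.py top3.png
```

```text
4.5 [ 0.4642 -0.1268  0.0656] jaw deg 24.1 ydir [ 0. -0. -1.] F [-0.21  0.84 -0.31] gap 0.000365975565475557
red 73 [ 0.5014 -0.066 ] ang 155.5 r 0.0687 turned 51.1
yellow 123 [ 0.6242 -0.1149] ang -18.7 r 0.0636 turned 55.5
blue [0.57056907 0.07679662 0.1       ]
```

View pics/top3.png

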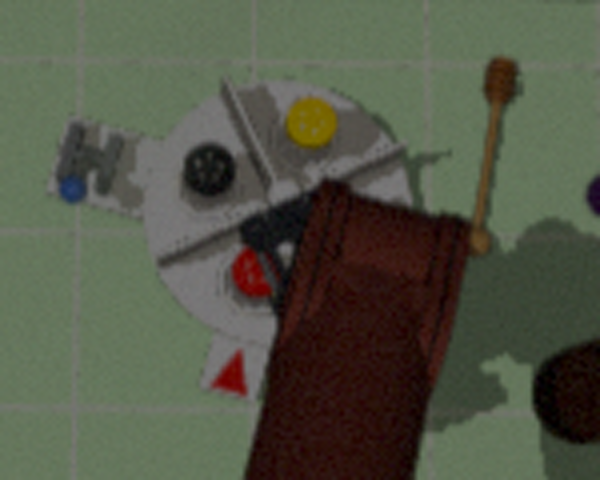

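{"op": "drive_tool", "data": {"series": [[1.4,-3.8,0,0,0,2.2],[1.4,-3.8,0,0,0,2.2],[0,0,0,0,0,0],[-2,5,0,0,0,0],[-2,5,0,0,0,0],[0,0,40,0,0,0],[0,0,50,0,0,0],[0,0,60,0,0,0],[0,-50,0,0,0,0],[0,-60,0,0,0,0],[0,-60,0,0,0,0],[0,-60,0,0,0,0]]}}

```text
time_s: 6.05
eef_pos: [0.4631, -0.3551, 0.2158]
ee_rot: [-0.685, 0.685, 0.175, -0.175]
force: [0.2, 0.0, 1.1]
finger_gap: 0.0004
```

```bash
python3 st.py; python3 tt.py top4.png
```

```text
6.05 [ 0.4631 -0.3551  0.2158] jaw deg 28.6 ydir [ 0.001  0.    -1.   ] F [0.17 0.04 1.14] gap 0.0004365908314644914
red 123 [ 0.5033 -0.0761] ang 163.1 r 0.0635 turned 58.7
yellow 120 [ 0.6258 -0.1116] ang -15.5 r 0.0641 turned 58.7
green 99 [ 0.5462 -0.1542] ang -106.6 r 0.0623 turned 59.4
blue [0.57098039 0.07675416 0.1       ]
```

View pics/top4.png

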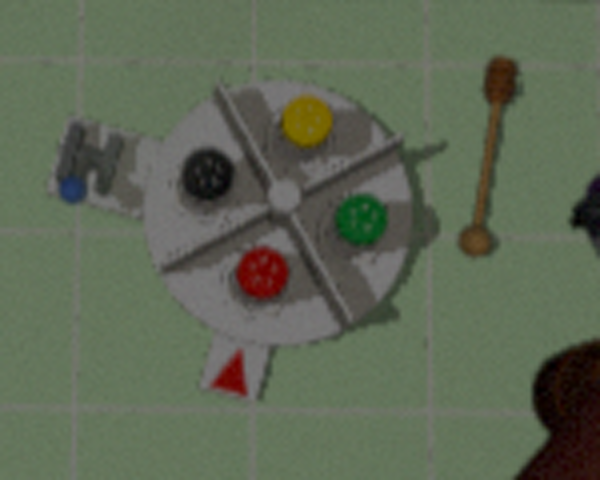

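```bash
python3 - <<'E'
from m import *
d=cam('top'); d0=np.load('top0.npy',allow_pickle=True).item()
deg=lambda v:np.degrees(np.arctan2(v[1],v[0]))
f=lambda u,v,z,s=4,o=(225,140):onz(d,o[0]+u/s,o[1]+v/s,z)[:2]
a,b,c,e=f(220,88,.098),f(400,140,.098),f(348,322,.098),f(163,268,.098)
print(deg(a-c),np.linalg.norm(a-c),deg(e-b),np.linalg.norm(e-b),(a+c)/2,(b+e)/2)
# foot tongue edges and arrow
q=[f(u,v,.015) for u,v in((210,384),(247,396),(240,347))]
print('arrow',deg((q[0]+q[1])/2-q[2]),deg(q[0]-q[1])+90,(q[0]+q[1])/2)
im=cv2.resize(d['frame'][160:245,255:340,::-1],None,fx=7,fy=7,interpolation=cv2.INTER_LANCZOS4); cv2.imwrite('pics/top5.png',np.clip(im.astype(float)*1.8,0,255).astype(np.uint8))
E
```

```text
28.583100977023893 0.2153872759804992 119.16334743141883 0.21797903425508353 [ 0.55930633 -0.09521085] [ 0.55953275 -0.09412678]
arrow 165.3165472609787 162.66060160842457 [ 0.41443181 -0.05527258]
```

View pics/top5.png

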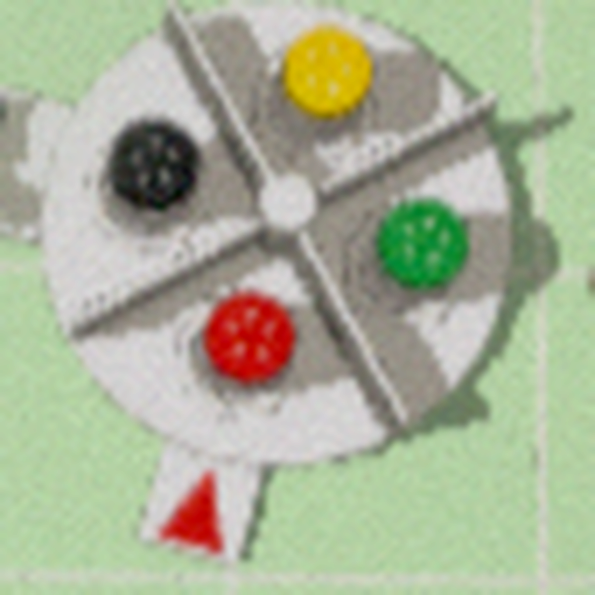

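Vane lines put red at about 163.9° against an arrow direction of about 164.6°, so they agree within about 1°. Next is the brake.

{"op": "drive_tool", "data": {"series": [[7.5,55.6,0,0,0,5.8],[7.5,55.6,0,0,0,5.8],[7.5,55.6,0,0,0,5.8],[7.5,55.6,0,0,0,5.8],[7.5,55.6,0,0,0,5.8],[7.5,55.6,0,0,0,5.8],[7.5,55.6,0,0,0,5.8],[7.5,55.6,0,0,0,5.4],[0,0,-40,0,0,0],[0,0,-50,0,0,0],[0,0,-38,0,0,0],[0,0,0,0,0,0]]}}

```text
time_s: 7.65
eef_pos: [0.5203, 0.0906, 0.0853]
ee_rot: [0.563, -0.562, -0.427, 0.43]
force: [-0.4, -1.0, 0.2]
finger_gap: 0.0003
```

```bash
python3 st.py;python3 - <<'E'
from h import *
d=cam('side'); cv2.imwrite('pics/side6.png',cv2.resize(d['frame'][125:275,185:335,::-1],None,fx=4,fy=4,interpolation=cv2.INTER_CUBIC))
E
```

```text
7.65 [0.5203 0.0906 0.0853] jaw deg 74.6 ydir [-0.005 -0.002 -1.   ] F [-0.36 -0.96  0.17] gap 0.0002716217919450923
```

View pics/side6.png

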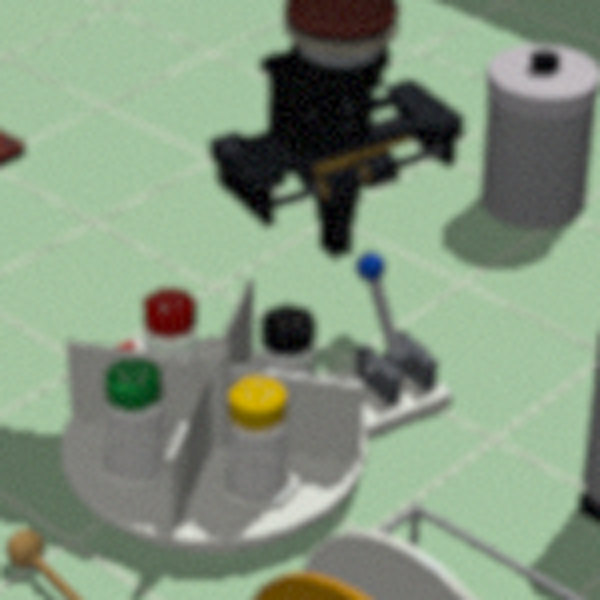

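{"op": "drive_tool", "data": {"series": [[7.7,-2.1,0,0,0,0],[7.7,-2.1,0,0,0,0],[7.7,-2.1,0,0,0,0],[7.7,-2.1,0,0,0,0],[7.7,-2.1,0,0,0,0],[7.7,-2.1,0,0,0,0],[7.7,-2.1,0,0,0,0],[7.7,-2.1,0,0,0,0],[7.7,-2.1,0,0,0,0],[7.7,-2.1,0,0,0,0],[0,0,0,0,0,0]]}}

```text
time_s: 9.07
eef_pos: [0.6004, 0.0693, 0.0875]
ee_rot: [-0.562, 0.563, 0.428, -0.428]
force: [-0.5, -0.7, 0.5]
finger_gap: 0.0004
```

```bash
python3 st.py;python3 - <<'E'
from h import *
d=cam('side'); cv2.imwrite('pics/side7.png',cv2.resize(d['frame'][125:275,185:335,::-1],None,fx=4,fy=4,interpolation=cv2.INTER_CUBIC))
E
```

```text
9.075 [0.6004 0.0693 0.0875] jaw deg 74.6 ydir [ 0. -0. -1.] F [-0.54 -0.7   0.49] gap 0.0003713225691571935
```

View pics/side7.png

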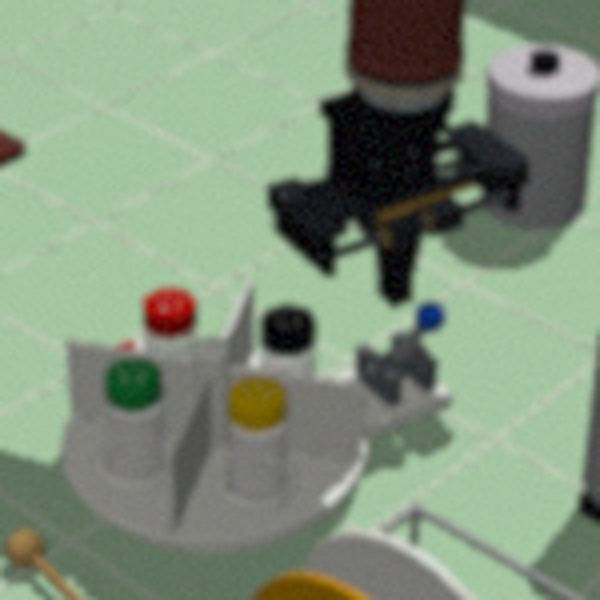

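The side view shows that the lever has snapped over: the knob is now at (430,317) in the crop, free of the finger. I'll back off, go up and check.

{"op": "drive_tool", "data": {"series": [[-19,5,0,0,0,0],[-19,5,0,0,0,0],[0,0,50,0,0,0],[0,0,60,0,0,0],[0,0,20,0,0,0],[-30,55,0,0,0,0],[-30,55,0,0,0,0],[-30,55,0,0,0,0],[0,55,0,0,0,0],[0,0,0,0,0,0]]}}

```text
time_s: 10.38
eef_pos: [0.4698, 0.3041, 0.2171]
ee_rot: [0.561, -0.56, -0.431, 0.431]
force: [1.5, -1.0, -0.3]
finger_gap: 0.0006
```

```bash
python3 st.py; python3 tt.py top8.png; python3 - <<'E'
from h import *
d=cam('side'); save(d,'side8.png')
E
```

```text
10.375 [0.4698 0.3041 0.2171] jaw deg 75.0 ydir [-0.001  0.001 -1.   ] F [ 1.54 -1.03 -0.33] gap 0.0005924145503646692
red 127 [ 0.5033 -0.076 ] ang 163.1 r 0.0635 turned 58.7
yellow 123 [ 0.6255 -0.1116] ang -15.6 r 0.0638 turned 58.6
green 99 [ 0.546  -0.1542] ang -106.8 r 0.0623 turned 59.2
blue [0.64586244 0.05537058 0.1       ]
```

View pics/top8.png

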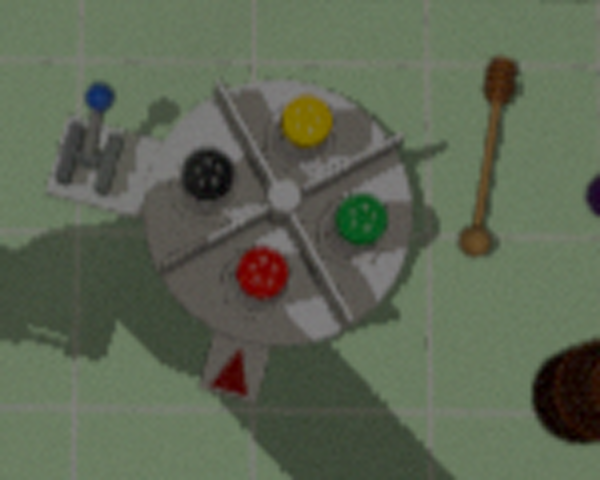

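View pics/side8.png

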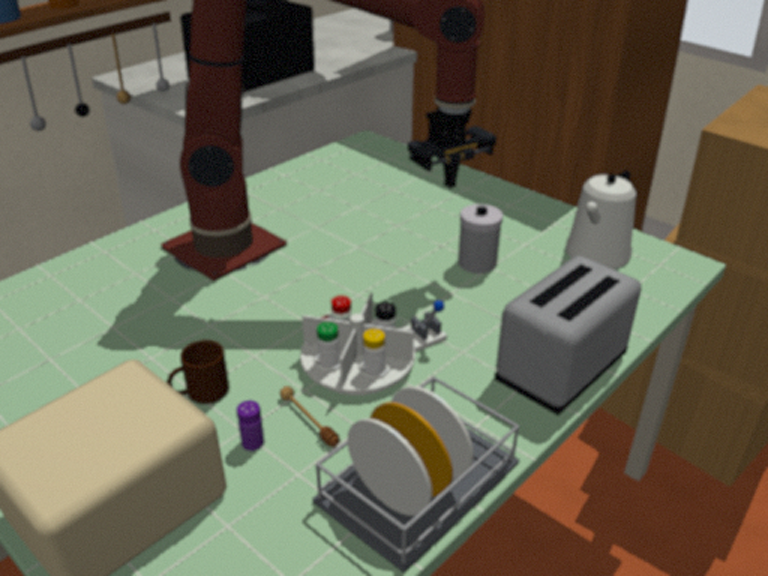

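```bash
python3 -c "
from rig import env
print(env.job_done())"
```

```text
the job is handed in; nothing more can be done
None
```

The carousel is turned so the red-capped shaker faces the red arrow, the brake is over and locked, and the job is handed in. It took about 10.4 s of the 58 s allowed.

I pushed one vane with the closed fingertips to turn the carousel about 59° counter-clockwise. After backing off, I pushed the blue knob past upright, and it snapped to the far side.

**Alignment:**

| Measurement | Angle |
|---|---|
| Red, from the vane lines (before braking) | about 163.9° |
| Red, from its cap | 163.1° (loose by about 1° in its ring) |
| Arrow, from the line to the axis | 164.4–165° |
| Arrow, from the knob's travel | 164.2° |

So the error is about 1°. The cap position did not change after the brake was applied. One cruder estimate, from the arrow's base edge alone, gave 162.7°.

**Brake:** The knob went from (0.571, 0.077) to (0.646, 0.055) m. That is 78 mm, the full expected travel.

**Everything else:** All four shakers stand in their rings. In the pictures the canister, mug and dipper look unmoved. The highest tool force I read at the end of any move was under 2 N. The arm is clear of everything.

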